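# Stock the drug tray, lock the narcotics box and hang up the keys

### The arm

A 6-joint arm with a two-finger parallel gripper is mounted at the origin on the work surface. World frame = base frame: x ahead of the robot, y to its left, z up, the work surface at z = 0. Lengths are in mm, angles in rad, forces in N, time in s.
With the tool pointing down it reaches from about 325 to 875 mm from the base axis. Payload 4.4 kg.
Tool frame: the origin (TCP) lies on the centre line of the jaws, within the pads' length; the fingertips stand ahead of it and the grasp point (between the pads) lies 6 mm ahead of it (ctrl.tcp_to_tips is the z of the fingertips in the tool frame, in mm); z points along the fingers, y is the direction in which the jaws open and shut (so a half turn about z gives the same grasp; the last joint's range is limited). The gripper opens to 85 mm and grips with 20 to 120 N. Pads are 22 mm wide; open, the fingers measure 114 mm over their backs; the gripper's body (76 mm by 85 mm) begins 54 mm behind the grasp point. The pads swing forward as they close: fully open they stand 13 mm farther back than shut.
Start: joints at [1.081, 0.207, 1.542, -0, 1.393, -0.15], TCP at [191.114, 542.313, 256.282] pointing down, gripper open.
Joint ranges: [-2.73, 2.73], [-0.86, 2.22], [0.23, 2.46], [-1.11, 4.25], [0.08, 2.63], [-2.82, 2.82]. Speed limits (rad/s): [2.79, 2.79, 3.14, 3.14, 3.14, 3.14].

### API

Orientations are given as a 3x3 rotation matrix whose columns are the frame's x, y, z axes.
In Python, from plant import ctrl, sensors, optics gives the robot as it stands. Calls block until the motion is done:
- ctrl.move_ptp(position, orientation): joint-space move of the TCP to a pose.
- ctrl.move_l(position, rot=None, vel=150, threshold=None): straight line of the TCP; rot=None keeps the orientation; vel is the mean speed in mm/s. With threshold (N) it stops when the force on the tool has changed by that much, and returns True; else False.
- ctrl.set_joints(angles): joint-space move.
- ctrl.gripper_to(opening, force=None): finger opening in mm; force is the grip in N (None keeps the last); returns when the fingers have stopped.
- ctrl.hold(seconds).
- ctrl.solve_ik(position, orientation): joint angles nearest the present ones, or None.
- sensors.read_state(): the state.
- optics.grab_frame(name): name is "side" or "top" or "wrist"; returns (picture, depth): 384x512x3 uint8, red, green, blue; 384x512 float32, mm along the optical axis (not along the pixel's ray), 0 where there is no reading.
- optics.camera_params(name): a dict with "mtx" (3x3 intrinsics, pixels), "R" (3x3) and "t" (3): a world point X has camera coordinates R X + t; the wrist camera has in their place "T_tool_cam" (4x4, takes a point from camera to tool coordinates, whose origin is the TCP and whose axes are the flange's). Camera axes: x right, y down, z forward; pixel columns grow to the right and rows downward; lengths in mm; the calibration is good to about 2 mm. The wrist camera is an equidistant fisheye: a pixel r from the principal point sees the ray r / f radians off the axis. A picture is of the moment at which its call begins: read the wrist's pose just before it. camera_params takes no time and is no camera call.
A pose or a line that the arm cannot do raises ctrl.MotionError and nothing moves.
- ctrl.finish_job(): hands the job in, once; it reports no verdict.
The state is a dict: "t": time; "q": joint angles; "qvel": joint speeds; "tau": joint torques, N m; "eef_pos": TCP position; "eef_rot": TCP orientation; "force": force on the tool from outside, world axes, zero at the start; "wrist_torque": the same for the moment, N m; "grip_width": finger opening in mm.
Only numpy, scipy, OpenCV 4.12 (cv2) and the standard library are available. Lean on these libraries where they do the work, as an engineer would, in place of code of your own. Each camera call takes 0.05 s, during which the arm holds its last target.

### The job

Lay every auto-injector on the counter flat into the teal drug tray, one per well, any wells. Then lock the narcotics box by turning its chrome cam lock clockwise to its stop, and last hang the key caddy by its bail on the hook and let go. Leave the dropper bottle and the two gold vial caps where they are.

Things in the scene. Friction and masses are not known exactly. Their poses are not given: they have to be found in the camera images.
- inj1: Auto-injector, a chunky square-section bar 90 mm long, 32 mm wide and 32 mm high, white with a grey cap at one end; about 70 g. Lies loose on the counter left of the tray. Origin at its centre (16 mm above what it lies on); x runs along its length towards the cap. Any of its four long faces may be up. May be absent.
- inj2: Another auto-injector just like inj1. May be absent.
- inj3: Another auto-injector just like inj1. May be absent.
- inj4: Another auto-injector just like inj1. May be absent.
- inj5: Another auto-injector just like inj1. May be absent.
- inj6: Another auto-injector just like inj1. May be absent.
- well0 (a point): Centre of the floor of one of the six wells of the teal drug tray; axes as the tray's (x along the well's 104 mm length, y along its 60 mm width, z up). The floor is 4 mm above the counter; walls rise 14 mm above the floor and are 6 mm thick, so a seated injector stands 18 mm proud. This well is in the row nearer the robot.
- well1 (a point): Centre of the floor of one of the six wells of the teal drug tray; axes as the tray's (x along the well's 104 mm length, y along its 60 mm width, z up). The floor is 4 mm above the counter; walls rise 14 mm above the floor and are 6 mm thick, so a seated injector stands 18 mm proud. This well is in the row nearer the robot.
- well2 (a point): Centre of the floor of one of the six wells of the teal drug tray; axes as the tray's (x along the well's 104 mm length, y along its 60 mm width, z up). The floor is 4 mm above the counter; walls rise 14 mm above the floor and are 6 mm thick, so a seated injector stands 18 mm proud. This well is in the row nearer the robot.
- well3 (a point): Centre of the floor of one of the six wells of the teal drug tray; axes as the tray's (x along the well's 104 mm length, y along its 60 mm width, z up). The floor is 4 mm above the counter; walls rise 14 mm above the floor and are 6 mm thick, so a seated injector stands 18 mm proud. This well is in the row farther from the robot.
- well4 (a point): Centre of the floor of one of the six wells of the teal drug tray; axes as the tray's (x along the well's 104 mm length, y along its 60 mm width, z up). The floor is 4 mm above the counter; walls rise 14 mm above the floor and are 6 mm thick, so a seated injector stands 18 mm proud. This well is in the row farther from the robot.
- well5 (a point): Centre of the floor of one of the six wells of the teal drug tray; axes as the tray's (x along the well's 104 mm length, y along its 60 mm width, z up). The floor is 4 mm above the counter; walls rise 14 mm above the floor and are 6 mm thick, so a seated injector stands 18 mm proud. This well is in the row farther from the robot.
- tray: Teal plastic drug tray fixed to the counter, 226 x 204 x 18 mm, with 2 rows (x) of 3 wells (y), pitch 110 mm in x and 66 mm in y. Origin at the centre of its underside.
- nbox: Narcotics box, closed steel box 174 x 134 x 70 mm, fixed; origin at the centre of its underside. Its chrome cam lock stands on its top, at x = -45, y = +15 mm.
- lock (a joint): Angle of the chrome cam lock, rad: 0 = unlocked, its grip bar along the narcotics box's x; grows as it is turned clockwise seen from above, stops at 1.57 (locked, bar across the box). Stays where it is left; light friction (0.03 N m). Starts between 0 and 0.25.
- lock_grip (a point): Point on the vertical axis of the cam lock at the height to grip its bar, 107 mm above the counter. The bar is 46 mm long, 14 mm thick and 32 mm high, its top 114 mm above the counter; it stands on a round rosette of 72 mm diameter.
- caddy: Aluminium key caddy, an open box 70 (x) x 130 (y) x 45 mm with the keys in it, about 220 g, standing loose on the counter. Origin at the centre of its underside. A rigid steel bail of 9 mm round rod stands over it in its y-z plane: legs at y = +-62 mm, top bar 100 mm high at the legs rising to 104 mm at y = +-14 mm, with a small peak to 116 mm at y = 0 (rod centre heights above the underside).
- bail_top (a point): Rod centre at the peak of the caddy's bail (y = 0, 116 mm above the caddy's underside).
- hook: Steel hook stand fixed to the counter, origin under its upright post (14 mm dia., 220 mm high; foot from x = -20 to +70 mm, y = +-45 mm). The hook, a 10 mm rod, leaves the post at 205 mm height along the stand's -x, slopes down to its bend at x = -70 mm, then turns up to its tip.
- hook_seat (a point): Seat of the hook: top of the rod in its bend, 70 mm from the post, 190 mm above the counter; axes as the stand's (hook points to -x).
- hook_tip (a point): Rod centre at the upturned tip of the hook, 92 mm from the post, 215 mm above the counter (highest point of the tip 220 mm).
- dropper: Clear glass dropper bottle with black bulb, 42 mm dia., 99 mm high, standing loose at the left; origin at the centre of its underside. Not part of the job.
- cap1: Gold-toned aluminium vial cap, 32 mm dia., 15 mm high, loose near the hook; origin at the centre of its underside. Not part of the job.
- cap2: The same, loose near the far left corner of the tray.
Mind the look-alikes: they are no part of the job. What is shaped like the inj4 but brown or green is not meant. Leave any green look-alike of the caddy alone.

How it is judged (in metres and radians):
On the way, in this order (a step that is already met when the one before it is completed fails the run):
1. every auto-injector present lies in a well of its own (x of inj1 in the frame of tray between -0.075 and 0.075 m and y of inj1 in the frame of tray between -0.09 and 0.09 m and z of inj1 in the frame of tray between 0.015 and 0.025 m and angle between inj1's own x axis and vertical between 1.4 and 1.74 rad and x of inj2 in the frame of tray between -0.075 and 0.075 m and y of inj2 in the frame of tray between -0.09 and 0.09 m and z of inj2 in the frame of tray between 0.015 and 0.025 m and angle between inj2's own x axis and vertical between 1.4 and 1.74 rad and x of inj3 in the frame of tray between -0.075 and 0.075 m and y of inj3 in the frame of tray between -0.09 and 0.09 m and z of inj3 in the frame of tray between 0.015 and 0.025 m and angle between inj3's own x axis and vertical between 1.4 and 1.74 rad and x of inj4 in the frame of tray between -0.075 and 0.075 m and y of inj4 in the frame of tray between -0.09 and 0.09 m and z of inj4 in the frame of tray between 0.015 and 0.025 m and angle between inj4's own x axis and vertical between 1.4 and 1.74 rad and x of inj5 in the frame of tray between -0.075 and 0.075 m and y of inj5 in the frame of tray between -0.09 and 0.09 m and z of inj5 in the frame of tray between 0.015 and 0.025 m and angle between inj5's own x axis and vertical between 1.4 and 1.74 rad and x of inj6 in the frame of tray between -0.075 and 0.075 m and y of inj6 in the frame of tray between -0.09 and 0.09 m and z of inj6 in the frame of tray between 0.015 and 0.025 m and angle between inj6's own x axis and vertical between 1.4 and 1.74 rad), for 0.2 s.
2. the cam lock is turned to locked (value of joint lock above 1.4 rad), for 0.2 s.
3. the key caddy hangs by its bail on the hook (x of bail_top in the frame of hook_seat between -0.03 and 0.055 m and y of bail_top in the frame of hook_seat between -0.055 and 0.055 m and height (world z) of bail_top above 0.15 m and contact force between caddy and hook above 0.5 N), for 0.2 s.
At the end, for the whole second after the job is handed in: Each auto-injector present lies flat on the floor of its own well of the tray (centre 11-21 mm above the well floor, level within 0.17 rad); lock past 1.40 rad; caddy hangs clear of the counter by its bail between hook tip and post (peak within 55 mm sideways of the hook); all at rest (all of step 1 and all of step 3 and value of joint lock above 1.4 rad and linear speed of caddy below 0.05 m/s and linear speed of each of inj1, inj2, inj3, inj4, inj5, inj6 below 0.03 m/s); the robot touches nothing.
It fails at once if the dropper bottle is knocked over or pushed more than 40 mm (angle between dropper's own z axis and vertical above 0.6 rad or distance of dropper from where it was at the start of the episode above 0.04 m).
It fails at once if a vial cap is pushed more than 60 mm (distance of any of cap1, cap2 from where it was at the start of the episode above 0.06 m).
Of inj1, inj2, inj3, inj4, inj5, inj6 only 4 to 6 are there at a start; the rules pass over those that are not, and their reading is None.
At some moment in a run one of inj1, inj2, inj3, inj4, inj5, inj6 may be knocked a few centimetres aside while the robot is not near it.
Once in a run the grip may slacken for a moment while it holds something.
It also fails if it takes over 208 s, if anything falls off the work surface, if the arm or the gripper's body presses on something with over 40 N, if the wrist force passes 120 N, or if a joint passes its speed limit or range.

## Working session

There is one attempt and no reset: what is moved stays moved. The work goes in short steps, each a Python script; the robot and the scene stay as the last script left them, time stands still between calls to the robot, and variables do not carry over. Pictures are saved under pics/ and viewed, and the job is handed in when it is done.

```bash
ls; mkdir -p pics
python3 - <<'E'
from plant import ctrl, sensors, optics
import cv2,numpy as np
s=sensors.read_state();print(s['t'],s['eef_pos'],s['grip_width'],ctrl.tcp_to_tips)
for n in ('top','side'):
    im,d=optics.grab_frame(n);np.savez(f'pics/{n}0.npz',im=im,d=d)
    cv2.imwrite(f'pics/{n}0.png',cv2.resize(im[:,:,::-1],(800,600),interpolation=cv2.INTER_CUBIC))
    p=optics.camera_params(n);print(n,p)
print(optics.camera_params('wrist'))
E
```

```text
pics
0.0 [190.78164747 541.67750206 255.11042959] 85.22466086885727 25.0
top {'mtx': array([[407.90652887,   0.        , 257.47454727],
       [  0.        , 407.90652887, 194.37202892],
       [  0.        ,   0.        ,   1.        ]]), 'R': array([[-8.61785038e-04, -9.99948362e-01,  1.01257652e-02],
       [-9.86267838e-01, -8.22378642e-04, -1.65151672e-01],
       [ 1.65151471e-01, -1.01290418e-02, -9.86216201e-01]]), 't': array([  -1.90704651,  500.69514803, 1226.21455464])}
side {'mtx': array([[427.29773507,   0.        , 253.49845935],
       [  0.        , 427.29773507, 188.03538521],
       [  0.        ,   0.        ,   1.        ]]), 'R': array([[ 0.97767556, -0.20922348, -0.01939192],
       [-0.13061303, -0.53284723, -0.83607061],
       [ 0.16459267,  0.81993864, -0.54827902]]), 't': array([-454.36149333,  189.41518938, 1178.6639206 ])}
{'mtx': array([[297.31863964,   0.        , 257.07563012],
       [  0.        , 297.31863964, 193.49619259],
       [  0.        ,   0.        ,   1.        ]]), 'T_tool_cam': array([[-9.68953440e-05, -9.57734256e-01, -2.87654455e-01,
         7.29944246e+01],
       [ 9.99999984e-01, -4.86121652e-05, -1.74994010e-04,
         1.02911758e+00],
       [ 1.53614252e-04, -2.87654467e-01,  9.57734245e-01,
        -1.17342229e+02],
       [ 0.00000000e+00,  0.00000000e+00,  0.00000000e+00,
         1.00000000e+00]])}
```

View pics/top0.png

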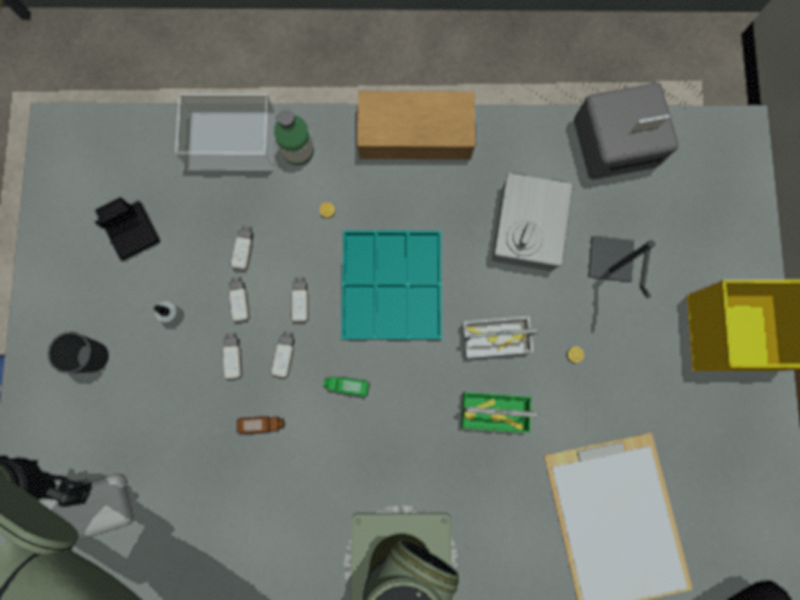

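View pics/side0.png

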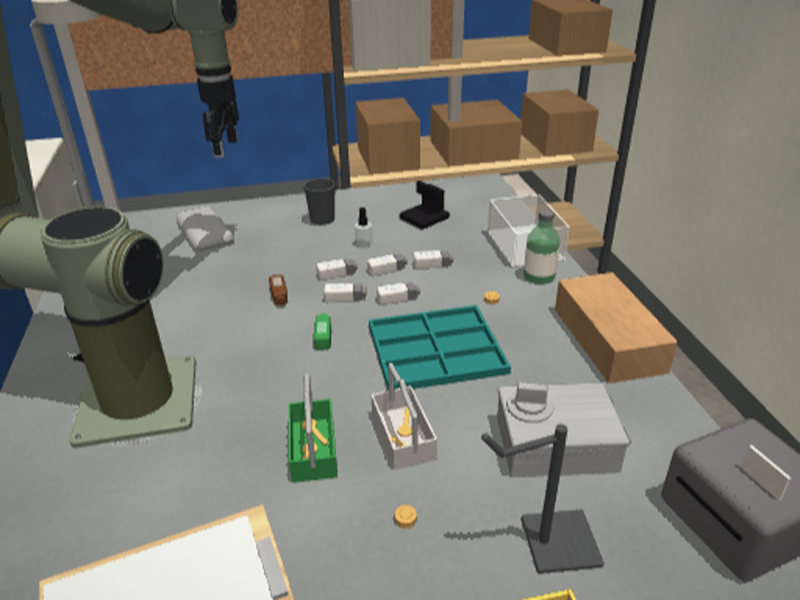

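```bash
cat > h.py <<'E'
import numpy as np,cv2
from plant import ctrl,sensors,optics
def cloud(n,d):
    p=optics.camera_params(n);K=p['mtx'];v,u=np.mgrid[:384,:512]
    c=np.stack([(u-K[0,2])/K[0,0]*d,(v-K[1,2])/K[1,1]*d,d],-1)
    return (c-p['t'])@p['R']
def proj(n,X):
    p=optics.camera_params(n);c=p['R']@np.asarray(X,float)+p['t'];u=p['mtx']@c;return u[:2]/u[2]
def comps(P,mask,minpix=15):
    n,l,st,ce=cv2.connectedComponentsWithStats(mask.astype(np.uint8),connectivity=4)
    out=[]
    for i in range(1,n):
        if st[i,4]<minpix: continue
        q=P[l==i]; r=cv2.minAreaRect(q[:,:2].astype(np.float32))
        out.append((ce[i],st[i,4],r,np.median(q[:,2]),q))
    return out
def injs(im,d):
    P=cloud('top',d);x,y,z=P[...,0],P[...,1],P[...,2]
    m=(d>0)&(z>20)&(z<60)&(x>200)&(x<900)&(y>-150)&(y<450)
    sat=im.max(-1).astype(int)-im.min(-1)
    return comps(P,m&(sat<50),40)
def rotz(a):  # tool down, tool y at world yaw a
    y=np.array([np.cos(a),np.sin(a),0]);z=np.array([0,0,-1.]);return np.stack([np.cross(y,z),y,z],1)
E
python3 - <<'E'
from h import *
f=np.load('pics/top0.npz');im,d=f['im'],f['d']
P=cloud('top',d)
print('table',np.median(P[300:320,200:330,2]), (d==0).mean())
m=(d>0)&(P[...,2]>12)&(P[...,0]>150)
for c in comps(P,m,25): print(c[0].round(),c[1],np.round(c[2][0]),np.round(c[2][1]),round(c[2][2]),'z',c[3].round(),c[4][:,2].max().round())
print('inj')
for c in injs(im,d): print(c[0].round(),c[1],np.round(c[2][0]),np.round(c[2][1]),round(c[2][2]),'z',c[3].round(),c[4][:,2].max().round())
for nm,b in (('a',(120,120,310,310)),('b',(280,100,440,290))):
    x0,y0,x1,y1=b;g=im[y0:y1,x0:x1,::-1];cv2.imwrite(f'pics/crop_{nm}.png',cv2.resize(g,None,fx=3,fy=3,interpolation=cv2.INTER_CUBIC))
f=np.load('pics/side0.npz');cv2.imwrite('pics/crop_s.png',cv2.resize(f['im'][220:380,170:400,::-1],None,fx=3,fy=3,interpolation=cv2.INTER_CUBIC))
E
```

```text
table 0.5190962529338883 0.004084269205729167
[400.  83.] 3107 [ 854. -457.] [153. 161.] 11 z 108.0 153.0
[266.  79.] 3198 [878. -30.] [239. 125.] 90 z 75.0 84.0
[155.  84.] 2469 [858. 318.] [133. 266.] 0 z 69.0 167.0
[340. 142.] 2511 [ 672. -264.] [134. 180.] 80 z 71.0 119.0
[ 81. 145.] 1038 [658. 560.] [99. 92.] 29 z 23.0 102.0
[209. 134.] 55 [705. 155.] [29. 27.] 75 z 15.0 18.0
[155. 159.] 291 [621. 325.] [33. 90.] 82 z 31.0 41.0
[250. 180.] 935 [548.  21.] [204. 226.] 90 z 19.0 28.0
[407. 169.] 300 [ 557. -434.] [ 37. 149.] 68 z 192.0 224.0
[153. 192.] 298 [514. 329.] [90. 33.] 9 z 31.0 40.0
[191. 192.] 271 [514. 205.] [90. 30.] 1 z 31.0 39.0
[475. 207.] 2640 [ 449. -677.] [183. 160.] 90 z 78.0 155.0
[107. 200.] 212 [482. 460.] [38. 41.] 68 z 57.0 106.0
[320. 214.] 413 [ 435. -189.] [ 70. 132.] 5 z 45.0 125.0
[ 48. 226.] 755 [400. 621.] [80. 77.] 88 z 70.0 108.0
[181. 227.] 294 [403. 235.] [33. 89.] 79 z 31.0 42.0
[148. 228.] 309 [400. 337.] [91. 32.] 3 z 31.0 39.0
[367. 227.] 52 [ 402. -346.] [26. 25.] 88 z 15.0 20.0
[222. 247.] 286 [340. 110.] [90. 32.] 82 z 32.0 41.0
[319. 263
[... 203 characters left out ...]
42.0 615.0
inj
[119.  85.] 101 [857. 446.] [ 4. 84.] 90 z 42.0 60.0
[151. 101.] 326 [807. 337.] [ 92. 208.] 30 z 41.0 60.0
[192.  99.] 104 [818. 212.] [29. 68.] 23 z 41.0 59.0
[266.  97.] 354 [819. -29.] [  6. 239.] 0 z 40.0 60.0
[155. 159.] 268 [622. 326.] [33. 90.] 82 z 32.0 41.0
[152. 192.] 279 [514. 329.] [90. 33.] 9 z 31.0 40.0
[191. 192.] 264 [514. 205.] [90. 30.] 1 z 31.0 39.0
[112. 200.] 62 [482. 446.] [ 9. 33.] 89 z 46.0 60.0
[299. 216.] 67 [ 431. -137.] [70. 27.] 3 z 43.0 53.0
[181. 227.] 280 [403. 235.] [32. 89.] 79 z 32.0 42.0
[148. 228.] 289 [400. 337.] [91. 32.] 3 z 31.0 39.0
[224. 247.] 52 [339.  99.] [29. 16.] 83 z 33.0 41.0
[161. 272.] 153 [264. 283.] [30. 81.] 0 z 32.0 38.0
```

View pics/crop_a.png

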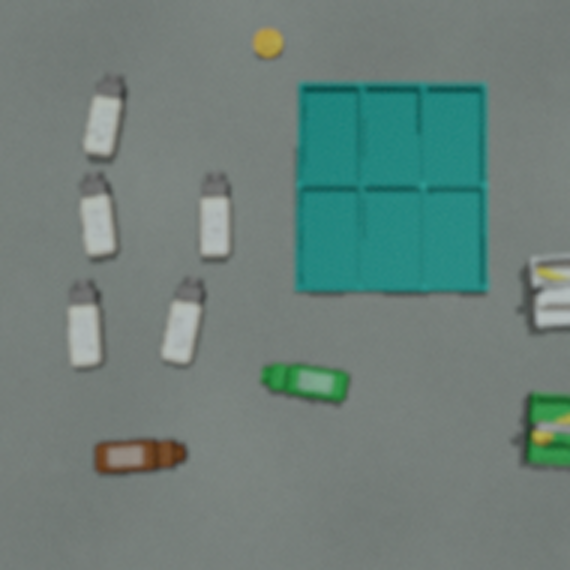

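View pics/crop_b.png

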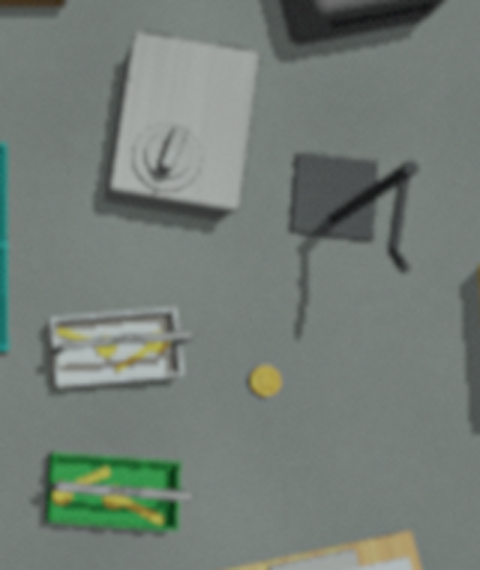

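View pics/crop_s.png

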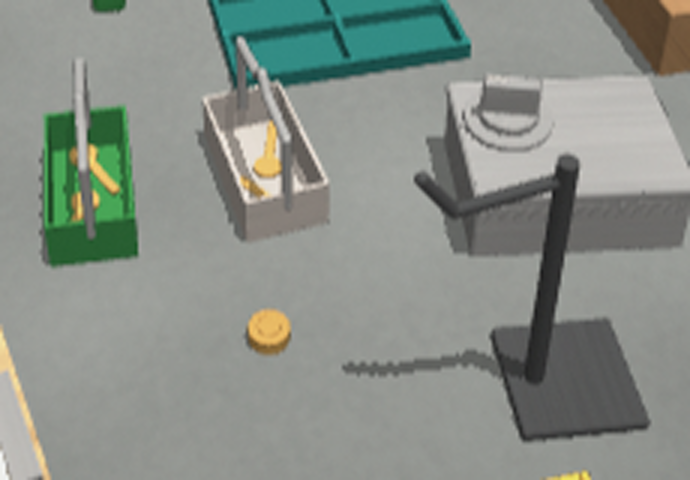

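```bash
cat >> h.py <<'E'
def find_injs():
    im,d=optics.grab_frame('top');P=cloud('top',d);x,y,z=P[...,0],P[...,1],P[...,2]
    sat=im.max(-1).astype(int)-im.min(-1)
    m=(d>0)&(z>24)&(z<45)&(x>230)&(x<780)&(y>135)&(y<430)&(sat<50)
    out=[]
    for c in comps(P,m,60):
        (cx,cy),(w,h),a=c[2]
        yaw=np.radians(a)+(np.pi/2 if h>w else 0)   # long axis
        yaw=(yaw+np.pi/2)%np.pi-np.pi/2
        out.append((cx,cy,yaw,max(w,h),min(w,h),c[3]))
    return out,im
def bestrot(pos,a):
    c=[]
    for k in(-1,0,1):
        R=rotz(a+k*np.pi);q=ctrl.solve_ik(np.array(pos,float),R)
        if q is not None:c.append((abs(q[5]),k,R))
    return min(c,key=lambda t:t[0])[2]
def st(): 
    s=sensors.read_state();return f"t={s['t']:.1f} p={np.round(s['eef_pos'],1)} g={s['grip_width']:.1f} F={np.round(s['force'],1)}"
E
cat > pick.py <<'E'
import sys
from h import *
well=tuple(map(float,sys.argv[1:3])); tgt=tuple(map(float,sys.argv[3:5]))
L,im=find_injs()
for l in L:print(np.round(l,2))
l=min(L,key=lambda l:np.hypot(l[0]-tgt[0],l[1]-tgt[1]))
assert abs(l[3]-90)<8 and abs(l[4]-32)<6,l
x,y,yaw=l[:3]; R=bestrot((x,y,110),yaw+np.pi/2)
ctrl.move_ptp(np.array([x,y,110.]),R); ctrl.gripper_to(62)
ctrl.move_l(np.array([x,y,39.]),vel=150)
print('at',st())
ctrl.gripper_to(15,force=60); print('grip',st())
ctrl.move_l(np.array([x,y,100.]),vel=200); print('up',st())
if sensors.read_state()['grip_width']<28: sys.exit('LOST')
Rw=bestrot((*well,100),np.pi/2)
ctrl.move_ptp(np.array([*well,100.]),Rw); ctrl.hold(.15); print('over',st())
if sensors.read_state()['grip_width']<28: sys.exit('LOST')
hit=ctrl.move_l(np.array([*well,44.5]),vel=120,threshold=12); print('down',hit,st())
g=sensors.read_state()['grip_width']
if g<28: sys.exit('LOST')
ctrl.gripper_to(45); ctrl.move_l(np.array([*well,110.]),vel=200); print('end',st())
E
python3 pick.py 603 -45 514 205
```

```text
[ 6.2194e+02  3.2604e+02 -1.0000e-01  9.0220e+01  3.4420e+01  3.2040e+01]
[5.1414e+02 3.2884e+02 1.4000e-01 8.9900e+01 3.2230e+01 3.1580e+01]
[5.1378e+02 2.0490e+02 3.0000e-02 9.0070e+01 2.9070e+01 3.1970e+01]
[ 4.0332e+02  2.3551e+02 -1.7000e-01  8.9970e+01  3.2850e+01  3.2110e+01]
[3.9948e+02 3.3624e+02 4.0000e-02 9.0080e+01 3.2020e+01 3.1840e+01]
[263.65 289.44  -1.57  57.57  29.98  32.74]
at t=2.9 p=[514.2 205.   39.2] g=62.1 F=[-0.6  0.5  0.8]
grip t=3.3 p=[515.2 205.3  40.7] g=30.3 F=[-0.6  0.5  6.6]
up t=3.8 p=[513.6 204.8 100. ] g=30.5 F=[-1.1  0.3 -1. ]
over t=6.2 p=[603.  -44.7 100. ] g=30.8 F=[-0.8 -0.7 -0.7]
down True t=6.7 p=[601.7 -44.7  44. ] g=30.6 F=[0.4 0.  4.4]
end t=7.5 p=[603.2 -45.1 110.4] g=44.9 F=[-0.1 -0.3 -0.4]
```

```bash
cat > look.py <<'E'
import sys
from h import *
n,name,x0,y0,x1,y1,f=sys.argv[1:8]
im,d=optics.grab_frame(n);np.savez(f'pics/{name}.npz',im=im,d=d);g=im[int(y0):int(y1),int(x0):int(x1),::-1]
cv2.imwrite(f'pics/{name}.png',cv2.resize(g,None,fx=float(f),fy=float(f),interpolation=cv2.INTER_CUBIC));print(st())
E
python3 look.py side s1 150 130 400 320 3
```

```text
t=7.5 p=[602.2 -44.8 109.1] g=44.7 F=[ 0.   0.7 -0.1]
```

View pics/s1.png

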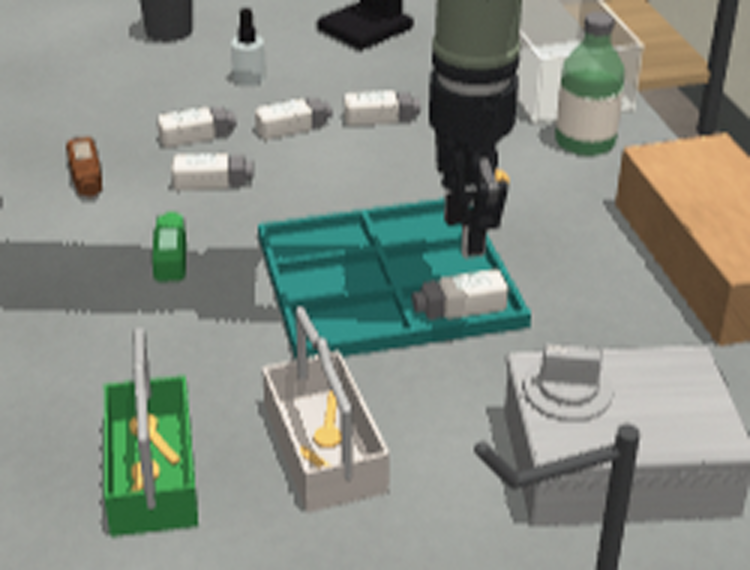

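The first injector sits in the far right well (pixel ~(465,295)), appearing flat. Continuing.

```bash
python3 pick.py 603 21 622 326 && python3 pick.py 493 21 403 235
```

```text
[ 6.2058e+02  3.2592e+02 -1.2000e-01  8.9950e+01  3.2820e+01  3.1530e+01]
[5.1447e+02 3.2917e+02 1.5000e-01 8.9720e+01 3.2210e+01 3.1670e+01]
[ 4.0321e+02  2.3452e+02 -2.1000e-01  8.9740e+01  3.2100e+01  3.1450e+01]
[3.9996e+02 3.3752e+02 9.0000e-02 8.9980e+01 3.1340e+01 3.1760e+01]
[269.7  291.98   1.57  40.73  17.9   33.2 ]
at t=10.6 p=[620.9 326.1  39.2] g=62.0 F=[ 0.7 -0.6  0.8]
grip t=11.0 p=[622.2 326.5  41.3] g=30.5 F=[-0.2 -0.2  4.5]
up t=11.5 p=[620.7 325.9 100.3] g=30.3 F=[-0.5 -0.4 -1.3]
over t=13.8 p=[603.1  21.3 100. ] g=30.4 F=[ 0.7  0.9 -1.2]
down True t=14.3 p=[601.9  21.4  44.3] g=30.5 F=[0.3 0.3 3.9]
end t=15.1 p=[603.2  20.9 110.3] g=45.1 F=[-0.8 -0.2  0.3]
[5.1412e+02 3.2807e+02 1.1000e-01 8.9790e+01 3.3140e+01 3.2020e+01]
[ 4.031e+02  2.348e+02 -1.800e-01  8.965e+01  3.127e+01  3.187e+01]
[3.9965e+02 3.3654e+02 6.0000e-02 8.9630e+01 3.1840e+01 3.2010e+01]
[263.66 279.81   1.57  75.62  29.95  32.74]
at t=18.2 p=[403.5 234.9  39.3] g=62.1 F=[1.  0.7 0.8]
grip t=18.6 p=[404.5 235.3  40.4] g=30.8 F=[ 1.1 -0.7  6.9]
up t=19.0 p=[403.1 234.8 100. ] g=30.5 F=[-1.  -0.4 -1.7]
over t=21.3 p=[492.9  21.3 100. ] g=30.6 F=[-0.3 -0.1 -0. ]
down True t=21.8 p=[491.7  21.2  43.8] g=30.7 F=[-1.   0.5  4.1]
end t=22.6 p=[493.1  21.  110.2] g=45.4 F=[-0.5  0.2  0.7]
```

```bash
python3 pick.py 603 87 514 328 && python3 pick.py 493 87 400 337
python3 - <<'E'
from h import *
ctrl.move_l(np.array([430,87,250.]),vel=250);print(st())
E
python3 look.py top t2 130 90 440 320 2.5;python3 look.py side s2 150 130 400 320 3
```

```text
[5.1405e+02 3.2931e+02 1.5000e-01 8.9720e+01 3.2370e+01 3.1810e+01]
[3.9987e+02 3.3669e+02 8.0000e-02 9.0210e+01 3.1150e+01 3.2010e+01]
[263.71 288.74  -1.57  58.77  29.95  32.53]
at t=25.9 p=[514.4 329.5  39.3] g=62.3 F=[-0.4  0.3  0.5]
grip t=26.3 p=[515.5 330.   40.9] g=30.6 F=[-0.1  0.8  4.9]
up t=26.7 p=[514.  329.3 100. ] g=30.6 F=[-1.6 -0.6 -0.6]
over t=27.9 p=[602.4  88.9  99.7] g=30.4 F=[ 0.8 -0.1 -1.2]
down True t=28.4 p=[601.6  87.7  44.1] g=30.2 F=[-1.  -0.6  4.9]
end t=29.1 p=[603.2  87.  110.4] g=44.5 F=[ 0.5  0.  -0.1]
[4.0056e+02 3.3698e+02 7.0000e-02 8.8390e+01 3.1130e+01 3.1780e+01]
[263.63 293.65  -1.57  48.14  30.    32.01]
at t=31.4 p=[401.  337.2  39.3] g=62.2 F=[-0.3  0.2  0.2]
grip t=31.7 p=[401.9 337.8  40.7] g=30.4 F=[ 0.1 -0.3  6.1]
up t=32.2 p=[400.5 336.9 100. ] g=30.6 F=[ 0.1  0.3 -0.3]
over t=33.4 p=[492.5  88.3  99.7] g=30.5 F=[ 0.4 -0.6 -0.8]
down True t=33.9 p=[491.8  87.6  44.1] g=30.4 F=[-0.4 -0.8  3.5]
end t=34.6 p=[493.1  87.  110.2] g=44.9 F=[ 0.2  0.4 -0.9]
t=35.4 p=[429.1  87.  248.1] g=44.8 F=[ 0.1 -0.5 -0.4]
t=35.5 p=[429.   86.9 247.6] g=45.6 F=[ 0.1  0.7 -1.4]
t=35.5 p=[429.   86.9 247.5] g=45.0 F=[-0.8  0.7  0.6]
```

View pics/t2.png

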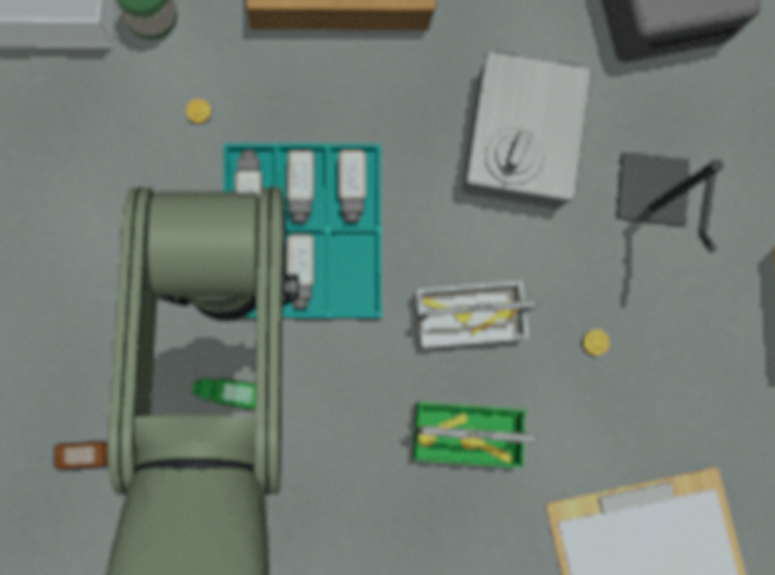

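View pics/s2.png

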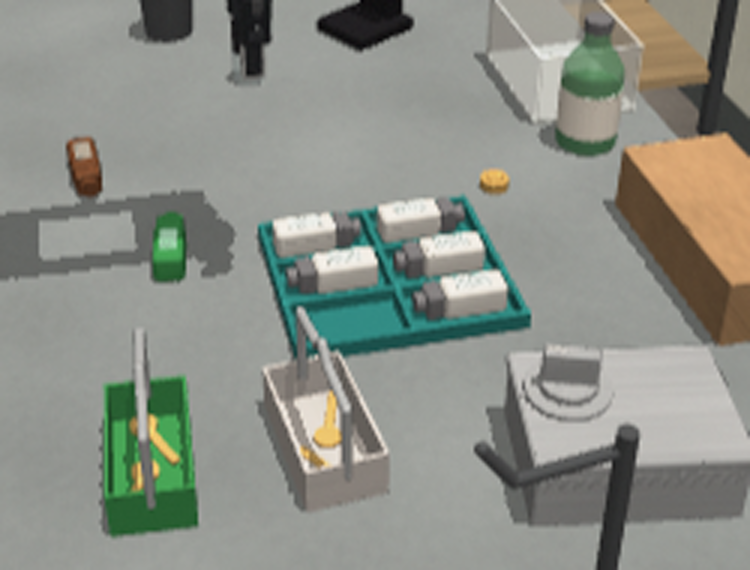

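Run:
```python
from h import *
for fn,n in(('top0','top'),('t2','top'),('s2','side')):
    f=np.load(f'pics/{fn}.npz');im,d=f['im'],f['d'];P=cloud(n,d);x,y,z=P[...,0],P[...,1],P[...,2]
    near=(d>0)&(x>560)&(x<790)&(y>-380)&(y<-150)
    for a,b in((63,76),(104,122)):
        q=P[near&(z>a)&(z<b)];r=cv2.minAreaRect(q[:,:2].astype(np.float32));print(fn,a,len(q),np.round(r[0],1),np.round(r[1],1),round(r[2],1),'z',q[:,2].mean().round(1))
    q=q[:,:2];u,s,vt=np.linalg.svd(q-q.mean(0));print('bar',q.mean(0),np.degrees(np.arctan2(vt[0,1],vt[0,0])),s)
    # caddy
    m=(d>0)&(x>360)&(x<520)&(y>-290)&(y<-90)
    for a,b in((38,50),(85,125)):
        q=P[m&(z>a)&(z<b)];r=cv2.minAreaRect(q[:,:2].astype(np.float32));print(' caddy',a,len(q),np.round(r[0],1),np.round(r[1],1),round(r[2],1))
        u,s,vt=np.linalg.svd(q[:,:2]-q[:,:2].mean(0),full_matrices=False);print('   ax',np.degrees(np.arctan2(vt[0,1],vt[0,0])),q.mean(0).round(1),'zmax',q[:,2].max())
    m=(d>0)&(x>430)&(x<720)&(y<-330)&(y>-560)&(z>175)&(z<235)
    q=P[m];i=np.argsort(q[:,0]);print(' hook',len(q));
    print(q[i][::max(1,len(q)//14)].round())
    # foot
    q=P[(d>0)&(x>500)&(x<720)&(y<-330)&(y>-560)&(z>3)&(z<14)];r=cv2.minAreaRect(q[:,:2].astype(np.float32));print(' foot',len(q),r,q[:,2].mean())
```

```text
top0 63 1973 [ 670.  -263.9] [134.4 175.9] 79.8 z 70.5
top0 104 74 [ 626.6 -240.6] [13.7 44.4] 68.9 z 113.5
bar [ 626.12068748 -240.00073417] 159.52007370706494 [115.59463026  34.80533544]
 caddy 38 146 [ 435.3 -189. ] [ 70.2 131.3] 4.8
   ax 94.79153297823721 [ 435.9 -189.4   44.3] zmax 49.77490155297185
 caddy 85 139 [ 434.8 -188.2] [  9.7 129.8] 5.3
   ax -84.95787563557697 [ 434.9 -188.5  107.6] zmax 124.55772220780219
 hook 179
[[ 483. -422.  220.]
 [ 492. -421.  218.]
 [ 501. -418.  200.]
 [ 511. -428.  189.]
 [ 520. -423.  189.]
 [ 528. -423.  190.]
 [ 538. -427.  197.]
 [ 544. -424.  204.]
 [ 553. -428.  204.]
 [ 561. -433.  206.]
 [ 568. -427.  200.]
 [ 572. -432.  218.]
 [ 574. -428.  220.]
 [ 577. -425.  209.]
 [ 580. -429.  218.]]
 foot 1199 ((610.4496459960938, -445.44451904296875), (218.26260375976562, 229.04095458984375), 0.15735451877117157) 7.048345644753905
t2 63 1962 [ 669.8 -263.3] [134.4 176.5] 80.6 z 70.4
t2 104 75 [ 627.1 -240.7] [13.9 42.9] 69.3 z 113.3
bar [ 626.4271023  -239.95848506] 159.31137613245122 [114.43637787  36.32305151]
 caddy 38 141 [ 435.2 -189.
[... 848 characters left out ...]
205]
 caddy 38 296 [ 434.7 -192.6] [ 71.  133.6] 4.7
   ax -85.19894995917385 [ 434.3 -199.8   44.2] zmax 49.952947113493515
 caddy 85 167 [ 434.3 -192.3] [  9.  135.5] 4.7
   ax -84.9119621418261 [ 434.4 -203.1  106.4] zmax 121.70811979668235
 hook 446
[[ 482. -424.  218.]
 [ 490. -426.  218.]
 [ 498. -431.  197.]
 [ 507. -430.  187.]
 [ 518. -426.  193.]
 [ 528. -430.  195.]
 [ 538. -429.  200.]
 [ 547. -429.  203.]
 [ 558. -436.  207.]
 [ 568. -435.  209.]
 [ 572. -430.  182.]
 [ 573. -441.  182.]
 [ 575. -440.  215.]
 [ 578. -442.  203.]
 [ 582. -440.  200.]]
 foot 1955 ((610.1370239257812, -436.5842590332031), (212.6206512451172, 219.84576416015625), 89.85034942626953) 8.908243866306288
```

Run:
```python
from h import *
p=np.array([627.2,-240.8,114.]);a0=np.radians(69.4)
best=None
for k in(-1,0,1):
    qs=[ctrl.solve_ik(p,rotz(a0+k*np.pi-np.radians(t))) for t in(0,30,60,83)]
    print(k,[None if q is None else round(q[5],2) for q in qs])
    if all(q is not None for q in qs):
        m=max(abs(q[5]) for q in qs)
        if best is None or m<best[0]: best=(m,k)
k=best[1];a0+=k*np.pi
ctrl.move_l(np.array([430,0,250.]),vel=250)
ctrl.move_ptp(p+[0,0,70],rotz(a0));ctrl.gripper_to(50)
print(ctrl.move_l(p,vel=100,threshold=15),st())
ctrl.gripper_to(5,force=40);print('grip',st())
for t in(15,30,45,60,72,80,83):
    ctrl.move_l(p,rot=rotz(a0-np.radians(t)),vel=60)
    s=sensors.read_state();print(t,st(),np.round(s['wrist_torque'],2))
```

```text
-1 [np.float64(1.44), np.float64(1.96), np.float64(2.48), None]
0 [np.float64(-1.71), np.float64(-1.18), np.float64(-0.66), np.float64(-0.26)]
1 [np.float64(1.44), np.float64(1.96), np.float64(2.48), None]
False t=38.3 p=[ 627.7 -241.1  114.6] g=50.0 F=[ 0.4  0.  -0.2]
grip t=38.7 p=[ 627.5 -241.8  115.2] g=13.1 F=[-1.3 -2.3  3.9]
15 t=39.1 p=[ 627.7 -241.5  115.2] g=13.4 F=[-1.4 -1.7  5.4] [-0.24  0.24 -0.07]
30 t=39.5 p=[ 628.  -241.2  115.2] g=13.3 F=[-0.2 -0.6  4.9] [-0.17  0.22 -0.07]
45 t=39.9 p=[ 628.3 -241.1  115.2] g=13.2 F=[ 0.4 -0.9  4.5] [-0.16  0.06  0.01]
60 t=40.3 p=[ 628.6 -241.   115.2] g=13.3 F=[ 1.5 -0.2  5.2] [-0.1  -0.26 -0.07]
72 t=40.7 p=[ 628.8 -241.   115.2] g=13.5 F=[ 3.7 -0.2  4.5] [-0.13 -0.52  0.01]
80 t=41.0 p=[ 629.  -241.   115.2] g=13.2 F=[ 3.9 -0.3  5.4] [-0.12 -0.7   0.29]
83 t=41.2 p=[ 629.  -241.   115.2] g=13.5 F=[ 4.2 -1.1  5.9] [-0.2  -0.72  1.56]
```

Run:
```python
from h import *
p=np.array([627.2,-240.8,114.]);a0=np.radians(69.4)
ctrl.move_l(p,rot=rotz(a0-np.radians(80)),vel=60);ctrl.gripper_to(40);ctrl.move_l(p+[0,0,80],vel=200)
ctrl.move_l(np.array([480,-60,250.]),rot=rotz(np.pi/2 if 0 else a0-np.radians(70)),vel=250);print(st())
im,d=optics.grab_frame('top');np.savez('pics/t3.npz',im=im,d=d)
cv2.imwrite('pics/t3.png',cv2.resize(im[100:290,280:440,::-1],None,fx=3,fy=3,interpolation=cv2.INTER_CUBIC))
P=cloud('top',d);x,y,z=P[...,0],P[...,1],P[...,2]
q=P[(d>0)&(x>560)&(x<790)&(y>-380)&(y<-150)&(z>104)&(z<122)][:,:2];_,_,vt=np.linalg.svd(q-q.mean(0));print('bar',q.mean(0),np.degrees(np.arctan2(vt[0,1],vt[0,0])),len(q))
dark=im.max(-1)<95
m=(d>0)&dark&(x>500)&(x<720)&(y<-330)&(y>-560)&(z>3)&(z<16)
for c in comps(P,m,80): print('foot',c[1],c[2],c[3])
for n in('top','side'):
    if n=='side': im,d=optics.grab_frame(n);np.savez('pics/s3.npz',im=im,d=d);P=cloud(n,d);x,y,z=P[...,0],P[...,1],P[...,2]
    q=P[(d>0)&(x>465)&(x<565)&(y<-380)&(y>-480)&(z>180)&(z<230)];f=np.polyfit(q[:,0],q[:,1],1);print(n,'line',np.degrees(np.arctan(f[0])),np.polyval(f,[480,505,575]),q[:,0].min())
    b=q[(q[:,0]>490)&(q[:,0]<530)];print(b[np.argsort(b[:,2])[:6]].round())
    pm=(d>0)&(x>550)&(x<600)&(y<-380)&(y>-480)&(z>60)&(z<216);q=P[pm];print(' post',q.mean(0),len(q),q.min(0),q.max(0))
```

```text
t=43.5 p=[480.3 -60.6 249.3] g=40.1 F=[0.8 0.1 0.2]
bar [ 626.6362278  -240.29902537] -98.750316137119 82
foot 631 ((601.2696533203125, -433.3363952636719), (89.98815155029297, 87.57821655273438), 83.07234191894531) 10.180575278665456
top line -7.5872558411143896 [-418.92633539 -422.25638806 -431.58053552] 483.18075353371523
[[ 514. -421.  187.]
 [ 514. -423.  188.]
 [ 517. -423.  188.]
 [ 511. -423.  189.]
 [ 514. -428.  189.]
 [ 511. -420.  189.]]
 post [ 571.93476958 -428.49882214  155.76063077] 141 [ 550.36129953 -436.15645975   62.43148089] [ 584.07378979 -424.07369781  215.49291497]
side line -5.865530704347398 [-425.62813573 -428.19643468 -435.38767173] 480.96773342707485
[[ 509. -429.  185.]
 [ 503. -429.  186.]
 [ 512. -431.  186.]
 [ 511. -428.  186.]
 [ 507. -430.  186.]
 [ 511. -431.  186.]]
 post [ 572.95507598 -437.92205586  149.47896267] 461 [ 550.09443776 -442.67813373   60.18563547] [ 583.65145315 -429.00837849  214.93651695]
```

View pics/t3.png

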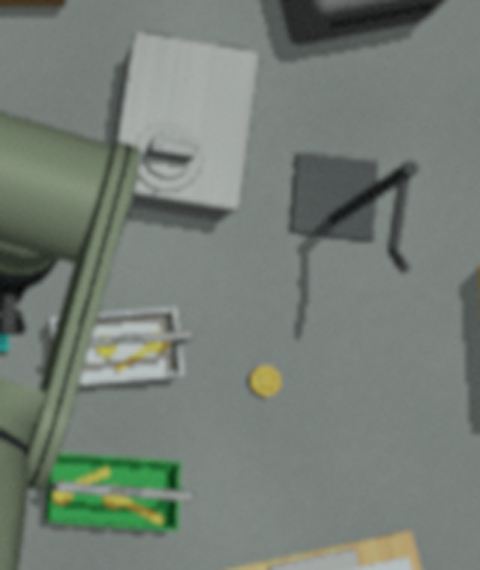

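```bash
python3 - <<'E'
from h import *
a=np.radians(4.8);u=np.array([-np.sin(a),np.cos(a)]);g=np.array([435,-189.3])+28*u
p=np.array([*g,109.])
for k in(-1,0,1):
    print(k,[None if (q:=ctrl.solve_ik(np.array(pp,float),rotz(b+k*np.pi))) is None else round(q[5],2) for pp,b in((p,a),((510,-397,187),np.radians(-6.7)))])
R=bestrot(p,a)
ctrl.move_ptp(p+[0,0,90],R);ctrl.gripper_to(45)
print(ctrl.move_l(p,vel=120,threshold=10),st())
ctrl.gripper_to(3,force=100);print('grip',st())
ctrl.move_l(p+[0,0,60],vel=60);ctrl.hold(.3);print('up',st())
E
python3 look.py side s4 130 130 400 320 2.9
```

```text
-1 [np.float64(2.51), np.float64(2.46)]
0 [np.float64(-0.63), np.float64(-0.68)]
1 [np.float64(2.51), np.float64(2.46)]
False t=45.3 p=[ 433.3 -161.7  109.6] g=45.1 F=[-0.  -0.3  0.3]
grip t=45.8 p=[ 433.5 -161.7  109.9] g=5.7 F=[0.  1.1 4.1]
up t=47.2 p=[ 432.5 -161.3  168.7] g=5.5 F=[-0.2  0.8 -1.7]
t=47.3 p=[ 432.6 -161.3  168.8] g=5.8 F=[-0.2  0.5 -2.1]
```

View pics/s4.png

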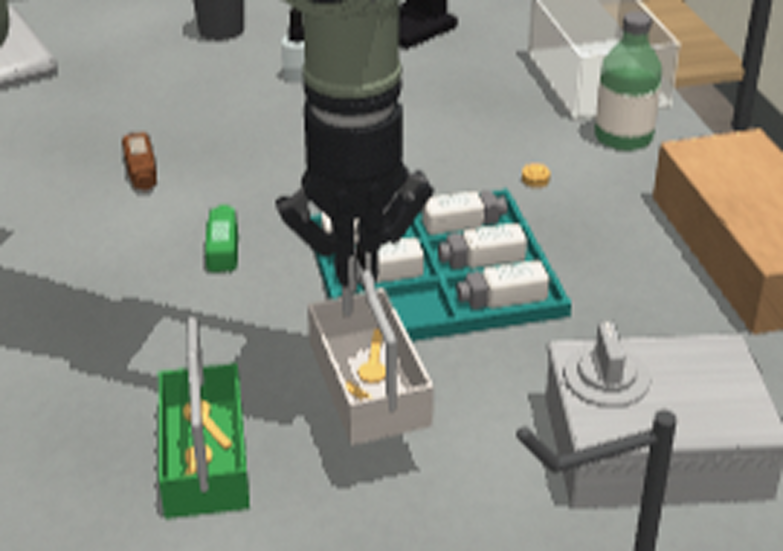

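Caddy is lifted, gripped near its far leg (~(355,265)), and hangs about level. Measuring tilt and bail peak.

```bash
cat > bail.py <<'E'
from h import *
# fit bail in caddy frame: print bail rod points along grip-frame y (tool x) from the side camera
def bail(n='side',d=None,im=None):
    if d is None: im,d=optics.grab_frame(n)
    s=sensors.read_state();P=cloud(n,d);R=s['eef_rot'];o=s['eef_pos']
    T=(P-o)@R; ax=T[...,0];ay=T[...,1];zz=P[...,2]-o[2]
    sg=-np.sign(R[1,0])  # along world -y (away from grip)
    L=ax*sg
    m=(d>0)&(abs(ay)<14)&(L>14)&(L<100)&(zz>-35)&(zz<25)
    for a in range(15,95,8):
        k=m&(L>=a)&(L<a+8)
        if k.sum()>1: print(a+4,k.sum(),'topz rel tcp',np.percentile(zz[k],90).round(1),'across',np.median(ay[k]).round(1))
    # rim/bottom of the box
    for a in(-20,0,20,40,60,80):
        k=(d>0)&(abs(ay)<50)&(L>=a)&(L<a+15)&(zz<-45)&(zz>-72)
        if k.sum()>3: print(' rim',a+7,np.percentile(zz[k],95).round(1))
if __name__=='__main__':
    for n in('side','top'): print(n);bail(n)
E
python3 bail.py
```

```text
side
19 3 topz rel tcp -0.4 across -5.4
27 8 topz rel tcp 10.7 across -4.1
35 17 topz rel tcp 9.8 across -3.1
43 13 topz rel tcp 3.9 across -2.8
51 11 topz rel tcp 0.8 across -2.6
59 10 topz rel tcp -0.7 across -2.6
67 11 topz rel tcp -1.9 across -1.1
75 11 topz rel tcp -3.0 across -2.9
83 9 topz rel tcp -3.8 across -2.5
91 30 topz rel tcp -4.2 across -3.2
 rim -13 -62.1
 rim 7 -61.1
 rim 27 -63.0
 rim 47 -62.6
 rim 67 -62.7
 rim 87 -50.3
top
 rim -13 -62.6
 rim 47 -60.9
 rim 67 -64.0
```

```bash
cat > geo.py <<'E'
from h import *
b=np.radians(-6.7);sx=np.array([np.cos(b),np.sin(b)]);v=np.array([-np.sin(b),np.cos(b)])
seat=np.array([507,-424.5]);R=rotz(b)
def tcp(along,peakz,dy=0):  # peak at seat+along*sx, peak rod centre z
    return np.array([*(seat+along*sx+(28+dy)*v),peakz-7.2])
E
python3 - <<'E'
from geo import *
print(tcp(0,194.5))
ctrl.move_l(np.array([432.6,-161.3,226.]),vel=80)
ctrl.move_l(tcp(-85,233),rot=R,vel=100);ctrl.hold(.5);print(st())
import bail;bail.bail('side')
E
python3 look.py side s5 200 130 440 340 2.8; python3 look.py top t5 280 100 440 290 3
```

```text
[ 510.26678064 -396.69122181  187.3       ]
t=51.1 p=[ 425.9 -386.8  225.8] g=5.6 F=[-0.   0.  -1.4]
19 4 topz rel tcp 16.7 across -4.8
27 9 topz rel tcp 11.4 across -1.8
35 29 topz rel tcp 10.9 across -1.2
43 26 topz rel tcp 3.7 across -1.6
51 18 topz rel tcp -0.9 across -1.4
59 19 topz rel tcp -1.2 across -2.3
67 19 topz rel tcp -1.9 across -1.9
75 19 topz rel tcp -2.9 across -1.0
83 20 topz rel tcp -3.5 across -1.9
91 54 topz rel tcp -5.3 across -1.9
 rim -13 -62.2
 rim 7 -62.9
 rim 27 -61.8
 rim 47 -63.0
 rim 67 -62.4
 rim 87 -52.9
t=51.2 p=[ 425.9 -386.8  225.8] g=5.6 F=[-0.4  0.4 -1.6]
t=51.3 p=[ 425.8 -386.8  225.8] g=5.7 F=[-0.3  0.  -1.4]
```

View pics/s5.png

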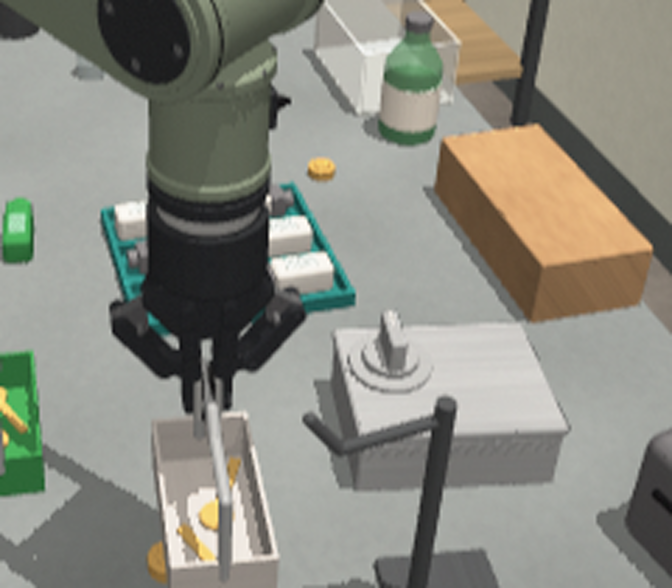

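View pics/t5.png

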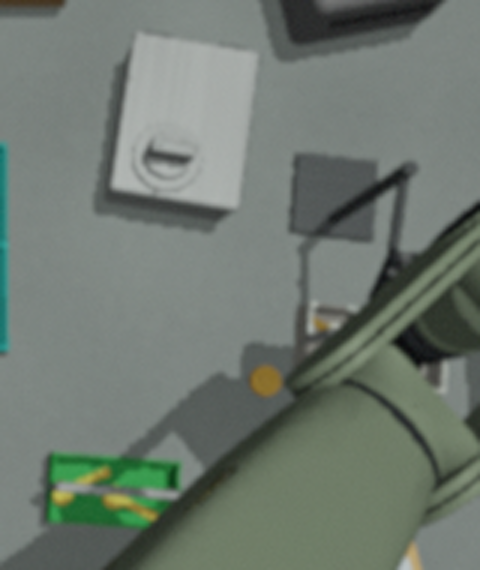

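```bash
python3 - <<'E'
from geo import *
h=ctrl.move_l(tcp(2,233),vel=50,threshold=6);ctrl.hold(.3);print(h,st())
E
python3 look.py side s6 240 180 440 340 3.5
```

```text
False t=53.5 p=[ 512.2 -396.9  225.8] g=5.8 F=[-0.3  0.8 -1.3]
t=53.5 p=[ 512.2 -397.   225.8] g=5.9 F=[ 1.  -0.4 -1.6]
```

View pics/s6.png

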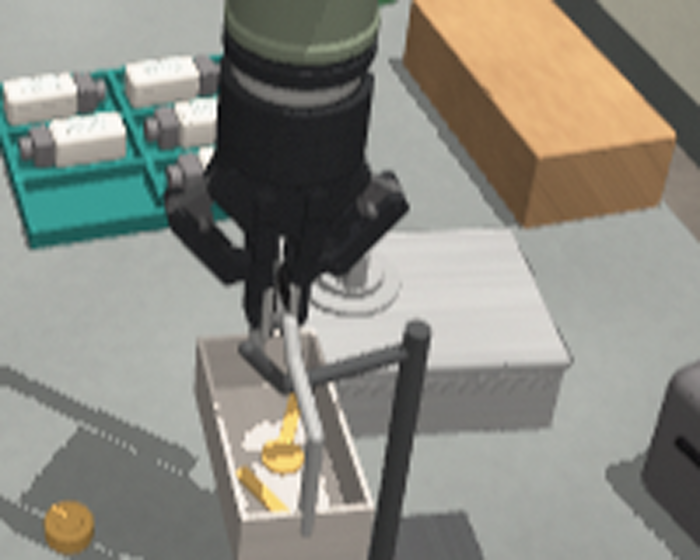

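The bail (~(295,350)) is past the upturned tip (~(250,350)) and above the hook bend. Lowering.

```bash
python3 - <<'E'
from geo import *
for z in(205,200,197,195,193.5):
    h=ctrl.move_l(tcp(1,z),vel=30,threshold=6);ctrl.hold(.2)
    F=np.mean([sensors.read_state()['force'] for _ in range(1)],0);print(z,h,st())
    if h or F[2]>3: break
E
python3 look.py side s7 240 180 440 340 3.5
```

```text
205 False t=54.8 p=[ 511.6 -396.7  198.1] g=5.9 F=[ 1.7  1.1 -0.2]
200 True t=55.2 p=[ 513.3 -396.8  195.4] g=6.0 F=[ 5.4 -1.8 -0.3]
t=55.3 p=[ 513.3 -396.8  195.4] g=5.7 F=[ 6.6 -1.4 -0.1]
```

View pics/s7.png

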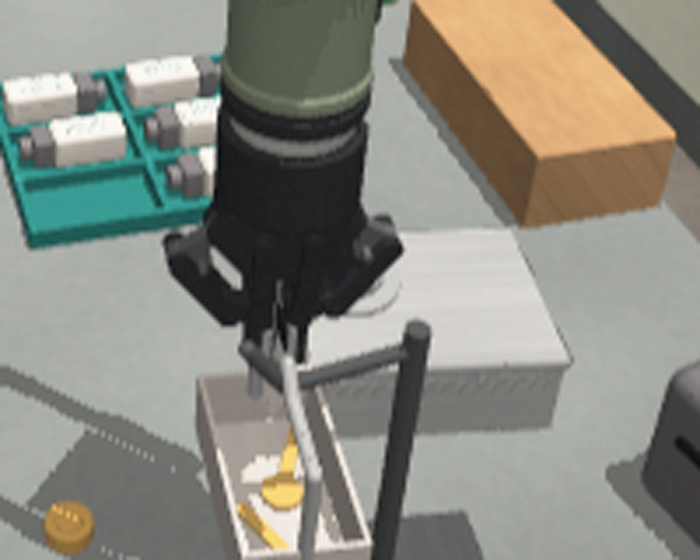

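```bash
python3 - <<'E'
from geo import *
ctrl.move_l(tcp(4,204),vel=30);ctrl.move_l(tcp(10,204),vel=30);ctrl.hold(.2);print(st())
for z in(200,198,196,194.5,193):
    h=ctrl.move_l(tcp(10,z),vel=30,threshold=6);ctrl.hold(.2)
    F=sensors.read_state()['force'];print(z,h,st())
    if h or F[2]>3: break
E
python3 look.py side s8 240 180 440 340 3.5
```

```text
t=56.1 p=[ 520.1 -397.8  196.7] g=5.2 F=[ 0.9 -0.7 -1.9]
200 True t=56.5 p=[ 520.5 -397.8  193.2] g=5.7 F=[0.2 1.5 5.1]
t=56.5 p=[ 520.5 -397.8  193.2] g=5.5 F=[-0.2  1.   5.7]
```

View pics/s8.png

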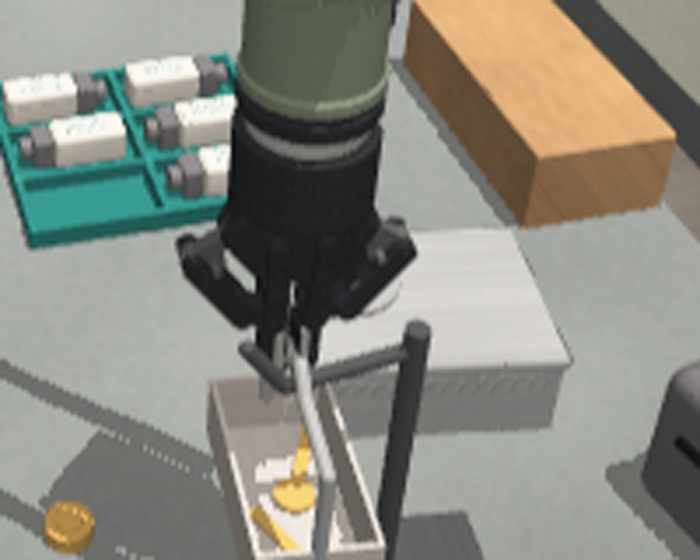

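```bash
python3 - <<'E'
from geo import *
ctrl.move_l(tcp(6,199.8),vel=30);ctrl.hold(.3);print(st())
ctrl.gripper_to(30);print(st());ctrl.hold(.3)
ctrl.move_l(tcp(6,300),vel=60);print(st());ctrl.hold(.5)
E
python3 look.py side s9 240 180 440 340 3.5
```

```text
t=57.1 p=[ 515.8 -397.2  192.3] g=5.5 F=[-2.1  1.7  2. ]
t=57.5 p=[ 516.2 -397.4  192.3] g=30.2 F=[ 0.9 -0.4 -0.1]
t=59.6 p=[ 516.  -397.2  292.2] g=30.4 F=[-0.   0.5 -0.4]
t=60.1 p=[ 516.2 -397.4  292.8] g=30.0 F=[-0.2  0.4 -0.6]
```

View pics/s9.png

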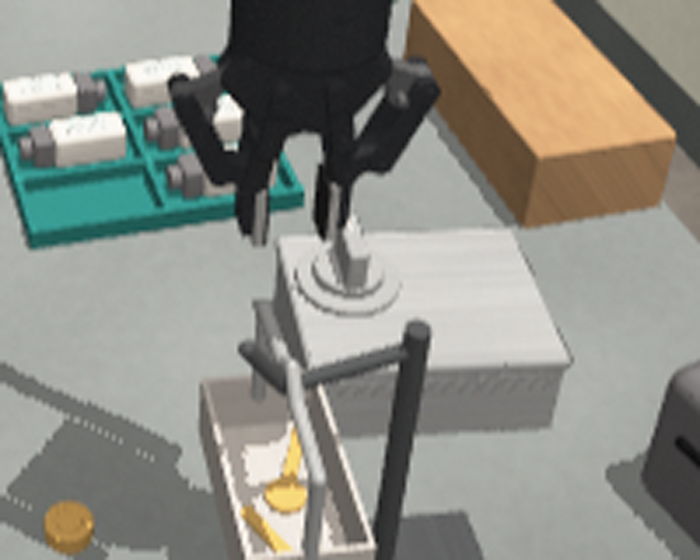

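Hanging on the hook and roughly level. Retreating, then a final full check.

Run:
```python
from geo import *
ctrl.move_l(np.array([430,-330,330.]),vel=150);ctrl.move_l(np.array([360,-60,330.]),vel=200);ctrl.hold(2);print(st())
im,d=optics.grab_frame('top');cv2.imwrite('pics/t10.png',cv2.resize(im[:,:,::-1],(800,600),interpolation=cv2.INTER_CUBIC))
P=cloud('top',d);x,y,z=P[...,0],P[...,1],P[...,2];sat=im.max(-1).astype(int)-im.min(-1)
for c in comps(P,(d>0)&(sat<45)&(z>26)&(z<50)&(x>430)&(x<670)&(y>-90)&(y<135),30):
    q=c[4];A=np.c_[q[:,:2]-q[:,:2].mean(0),np.ones(len(q))];print('inj',np.round(c[2][0]),np.round(c[2][1]),c[3].round(1),np.linalg.lstsq(A,q[:,2],rcond=None)[0].round(3))
q=P[(d>0)&(x>560)&(x<790)&(y>-380)&(y<-150)&(z>104)&(z<122)][:,:2];_,_,vt=np.linalg.svd(q-q.mean(0));print('bar',np.degrees(np.arctan2(vt[0,1],vt[0,0])))
for i in range(2):
    im,d=optics.grab_frame('side');P=cloud('side',d)
    q=P[(d>0)&(abs(P[...,0]-505)<50)&(abs(P[...,1]+420)<75)&(P[...,2]>95)&(P[...,2]<130)];print('caddy',q.mean(0),len(q));ctrl.hold(.8)
cv2.imwrite('pics/s10.png',cv2.resize(im[:,:,::-1],(800,600),interpolation=cv2.INTER_CUBIC))
```

```text
t=64.6 p=[360. -60. 330.] g=30.3 F=[ 0.5 -0.1 -0.2]
inj [602. -43.] [29. 88.] 35.4 [ 4.3000e-02 -2.0000e-02  3.5201e+01]
inj [600.  90.] [88. 29.] 35.4 [-3.2000e-02 -1.7000e-02  3.5337e+01]
inj [599.  23.] [87. 29.] 35.5 [ 0.046 -0.07  35.191]
inj [491.  23.] [89. 28.] 35.7 [ 3.2000e-02 -4.1000e-02  3.5114e+01]
inj [489.  88.] [87. 29.] 35.8 [-3.70e-02  5.00e-03  3.57e+01]
bar -99.85088625533332
caddy [ 508.4588651  -438.88273701  114.27997143] 1198
caddy [ 508.59534493 -438.86077154  114.46974824] 1200
```

View pics/s10.png

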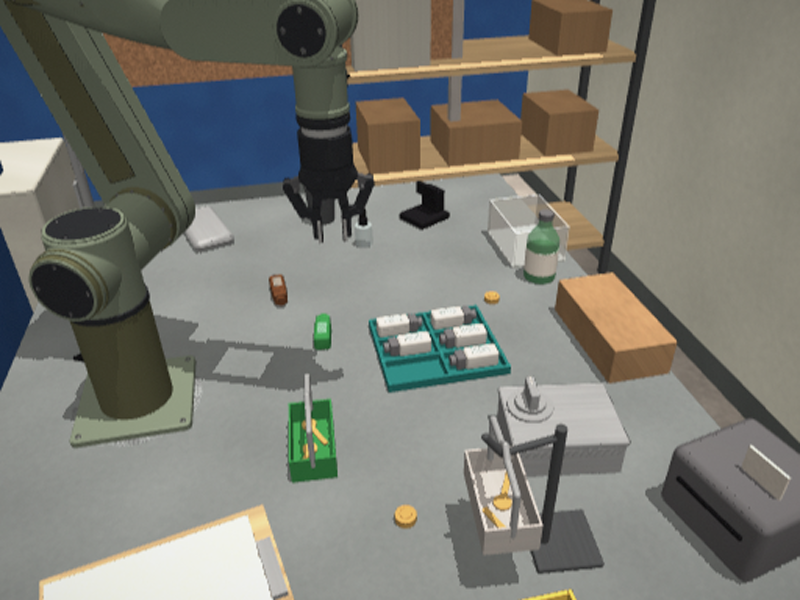

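View pics/t10.png

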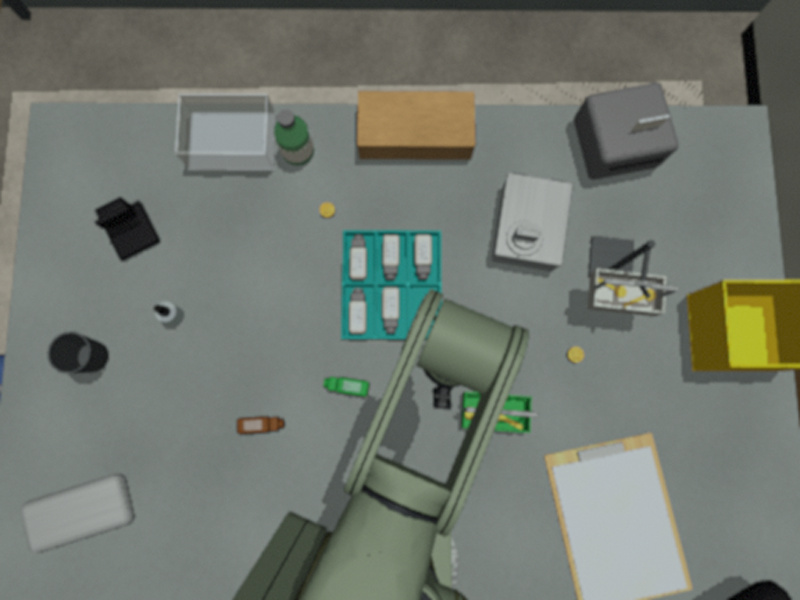

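```bash
python3 -c "
from h import *
ctrl.finish_job();print(st())"
```

```text
the job is handed in; nothing more can be done
the job is handed in; nothing more can be done
```

The job is done and handed in at about 66 s of the 208 s allowed. My last camera checks showed every goal met, but no verdict is reported back.

- **Injectors:** I found five on the counter and laid each in its own well, leaving the near right-hand well empty. Their tops read 35–36 mm above the counter, where a seated injector should read 36 mm. They were level within about 0.08 rad.
- **Cam lock:** I turned it clockwise until it met its stop. The bar now reads -99.9°, against about -20° at the start and about -100° for locked.
- **Key caddy:** It hangs by its bail on the hook, clear of the counter. Two looks about 0.85 s apart showed it at rest. On the first lowering the bail touched the upturned tip of the hook with about 6 N. I moved it about 9 mm towards the post and tried again, and it seated.
- **Left alone:** In the last pictures the dropper bottle, both gold caps and the look-alikes stand where they were.
- **Disagreement:** The top and side cameras differed by 3–6 mm in y on the hook, so I worked from a value in between. I did not measure the contact force between caddy and hook after letting go, only judged it from the pictures.

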